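# Click the hook trolley home and hang the parts basket to dry

### The job

First push the hook trolley of the drying stand along its rods, fully home until the spring catch clicks in, so that the hook stands over the drip tray. Then hang the steel basket, with the washed valve still in it, by its handle across both prongs of the hook, so that it hangs level and still over the tray with the trolley still clicked home. Keep the basket upright all the way and leave the tamper, the milk pitcher and the tin where they are.

Things in the scene. Friction and masses are not known exactly. Their poses are not given: they have to be found in the camera images.
- drying_stand: Fixed stand, grey base 100 x 300 mm (x -30 to +70, y -150 to +150 mm) with two guide rods along its y and 54 mm high end blocks. Origin on the worktop at mid-length; x points away from the robot, y left along the rods, z up (turned up to 0.22 rad). Before it, at x -165 to -35 and y -35 to +155 mm, lies its flat steel drip tray, walls 18 mm high.
- trolley (a joint): Hook trolley's place along the rods, m: 0 at the right end, growing towards the stand's +y (left) to the hard stop 0.120, which is home, over the tray. Friction 1.5 N; stays where left. From about 0.102 to 0.112 a sprung ball under it resists (push up to about 11 N); past 0.112 the spring draws it on to 0.120 and holds it there (about 8 N to pull out).
- push_face (a point): On the trolley, axes as the stand's: middle of the flat right-hand (-y) face of its right upright, 180 mm above the worktop; push here along +y. Trolley: aluminium block 90 x 100 mm, top 54 mm up, with two steel uprights (36 mm in x, 10 mm thick in y, tops 215 mm up) at 42 mm left and right of its middle, open between them above 110 mm.
- hook_seat (a point): On the trolley, axes as the stand's: rest for the middle of the basket's handle bar, midway between the two prongs, at their upper side, 205 mm up. The prongs (10 mm round bars, 42 mm to either side in y) run level from the uprights, 68 mm behind (+x), to 25 mm in front, then turn up to tips 43 mm in front, tops 231 mm up. Nothing above or between. From 18 mm behind, the basket meets the uprights.
- basket: Loose open steel basket with drain slots, 100 (x) x 140 (y) x 55 mm high, 0.3 kg. Origin at the centre of its underside, z up. Rigid upright handle over its middle in the y-z plane: two straps at y = +-65 mm and a level flat bar along y, 10 mm wide, 6 mm thick, underside 132 mm above the basket's underside. Can be hung either way round.
- bail_grip (a point): Centre of the basket's handle bar, 135 mm above its underside, in the black grip sleeve (16 x 44 x 16 mm, long along y); axes as the basket's. Grip the sleeve across x. The bare bar either side of the sleeve (22 to 63 mm from here) goes on the prongs; the bar's underside is 3 mm below this point.
- valve: Loose washed solenoid valve, black coil block on a brass body, 46 x 48 x 58 mm, 0.16 kg, standing in the basket. Origin at the centre of its underside.
- tamper: Bystander: coffee tamper with wooden handle, 58 mm across, 85 mm high, standing; origin at the centre of its underside.
- milk_pitcher: Bystander: steel milk pitcher, 77 x 102 x 92 mm, standing; origin at the centre of its underside.
- bean_tin: Bystander: round tin, 75 mm across, 58 mm high, standing; origin at the centre of its underside.
Mind the look-alikes: they are no part of the job. There is more than one size of the valve; the job needs the smaller.

How it is judged:
By the outcome, as a careful person would: the job done as asked, in the order asked, and still so for the second after the job is handed in, with the robot touching nothing.
It also fails if it takes over 67 s, if anything falls off the work surface, if the arm or the gripper's body presses on something with over 40 N, if the wrist force passes 120 N, or if a joint passes its speed limit or range.

### The arm

A 6-joint arm with a two-finger parallel gripper is mounted at the origin on a cart in front of the work surface, level with it; the furniture and walls round the work are solid. World frame = base frame: x ahead of the robot, y to its left, z up, the work surface at z = 0. Lengths are in m, angles in rad, forces in N, time in s.
With the tool pointing down it reaches from about 0.25 to 0.725 m from the base axis. Payload 4 kg.
Tool frame: the origin (TCP) lies at the very end of the fingers, on their centre line; the grasp point (between the pads) lies 19 mm behind it; z points along the fingers, y is the line along which they close (so a half turn about z gives the same grasp; the last joint's range is limited). The gripper opens to 85 mm and grips with 20 to 120 N. Pads are 22 mm wide; open, the fingers measure 114 mm over their backs; the gripper's body (76 mm by 85 mm) begins 54 mm behind the grasp point. The pads swing forward as they close: fully open they stand 13 mm farther back than shut.
Start: joints at [0, 0.241, 0.005, 1.335, 0, 1.571], TCP at [0.5, -0, 0.231] pointing down, gripper open.
Joint ranges: [-2.72, 2.72], [-1.05, 1.87], [-1.09, 1.28], [-1.99, 2.15], [-1.42, 1.44], [-3.14, 3.14]. Speed limits (rad/s): [2.79, 2.79, 3.14, 3.14, 3.14, 3.14].

### API

Orientations are given as a unit quaternion [x, y, z, w].
In Python, from workcell import telemetry, vision, workorder gives the robot as it stands.
- The arm moves only by the shell command python3 -m inch 'ROWS'. ROWS is JSON, a list of rows, each a list of 3 entries, a list of its own where there are three numbers: the turn, a rotation vector about the tool's x, y, z scaled (see below), then the shift along the tool's x, y, z scaled (see below), then the closure, from -1 (fully open) to 1 (shut). A call has 1 to 10 rows; each row shifts and turns the commanded pose from where the row before left it, along the tool's axes as they then stand; what a row does not reach is not made up. The controller multiplies each number of a shift by 0.3 m and each number of a turn by 360 degrees. A row lasts 1/12 s, in which the tool goes at most 41.7 mm and 7.16 degrees, less where a joint would pass 70% of its speed; a pose out of reach is approached as far as the arm can. A call with a number of a shift or a turn outside -1 to 1 is refused whole. A call with a gripper value outside its range is refused whole. The fingers move at their own pace and stop on an object; the grip force is fixed at half the most. Time passes only in rows, so rows that do not move let the fingers close. It gives the time, the measured TCP pose, the force, the opening and the grip force at its end, in the units of the state.
- telemetry.get_obs(): the state, without advancing time (a new reading comes with each control period).
- vision.camera(name): name is "scene" or "side" or "wrist"; returns a dict with "img" (420x560x3 uint8, red, green, blue), "fov_y" (degrees; the focal length in pixels is half the picture's height over the tangent of half this angle, whatever the lens; pixels are square), "cx", "cy" (the principal point, pixels), "D" ([k1, k2, p1, p2, k3] as OpenCV has them; the pictures are not rectified), "pose" (4x4, takes a point from camera to world coordinates). Camera axes: x right, y up, looking along -z (the intrinsics and any distortion apply to the point x, -y, -z); pixel columns grow to the right and rows downward; lengths in m; the calibration is good to about 2 mm. A picture is of the moment at which its call begins. There is no depth.
- workorder.job_done(): hands the job in; it is judged then, once.
The state is a dict: "clock": time; "joint_pos": joint angles; "joint_vel": joint speeds; "tau": joint torques, N m; "eef_pos": TCP position; "tool_rot": TCP orientation; "ft_force": force on the tool from outside, world axes, zero at the start; "ft_torque": the same for the moment, N m; "grip_width": finger opening in m; "grasp_force": force on a finger pad.
Only numpy, scipy, OpenCV 4.12 (cv2) and the standard library are available. Lean on these libraries where they do the work, as an engineer would, in place of code of your own. Each camera call takes 0.05 s, during which the arm holds its last target. There are 200 camera calls.

## Working session

There is one attempt and no reset: what is moved stays moved. The work goes in short steps, Python scripts to look and compute and a shell command to move; the robot and the scene stay as the last step left them, time stands still between calls to the robot, and variables do not carry over. Pictures are saved under pics/ and viewed, at most 12 in all, crops included, and the job is handed in when it is done.

```bash
mkdir -p pics
cat > h.py <<'E'
import numpy as np, cv2, json
from workcell import telemetry, vision, workorder
def snap(n,f):
    c=vision.camera(n); cv2.imwrite(f'pics/{f}.png',cv2.cvtColor(c['img'],cv2.COLOR_RGB2BGR))
    json.dump({k:(np.array(v).tolist() if k!='img' else 0) for k,v in c.items()},open(f'pics/{f}.json','w')); return c
def load(f):
    c=json.load(open(f'pics/{f}.json')); c['pose']=np.array(c['pose']); F=210/np.tan(np.radians(c['fov_y'])/2)
    c['K']=np.array([[F,0,c['cx']],[0,F,c['cy']],[0,0,1.]]); c['D']=np.array(c['D']); return c
def ray(c,uv):
    p=cv2.undistortPoints(np.array([[uv]],float),c['K'],c['D'])[0,0]
    return c['pose'][:3,3], c['pose'][:3,:3]@np.array([p[0],-p[1],-1])
def atz(c,uv,z):
    o,d=ray(c,uv); return o+d*(z-o[2])/d[2]
def proj(c,P):
    q=(np.atleast_2d(P)-c['pose'][:3,3])@c['pose'][:3,:3]; q=q*[1,-1,-1]
    return cv2.projectPoints(q,np.zeros(3),np.zeros(3),c['K'],c['D'])[0][:,0]
def tri(obs):
    A=np.zeros((3,3));b=np.zeros(3)
    for c,uv in obs:
        o,d=ray(c,uv); d=d/np.linalg.norm(d); M=np.eye(3)-np.outer(d,d); A+=M;b+=M@o
    return np.linalg.solve(A,b)
E
python3 - <<'E'
from h import *
a=snap('scene','s0');b=snap('side','d0');snap('wrist','w0')
for f in('s0','d0','w0'):
    c=load(f);print(f,c['fov_y'],c['D'],c['pose'].round(3).tolist())
im=cv2.imread('pics/s0.png');im2=cv2.imread('pics/d0.png')
cv2.imwrite('pics/s0b.png',cv2.resize(im,(800,600),interpolation=3));cv2.imwrite('pics/d0b.png',cv2.resize(im2,(800,600),interpolation=3))
print(telemetry.get_obs())
E
```

```text
s0 54.40895881280262 [-0.10863528  0.          0.          0.          0.        ] [[0.515, 0.441, -0.735, -0.416], [-0.857, 0.266, -0.441, -0.555], [0.001, 0.857, 0.515, 0.833], [0.0, 0.0, 0.0, 1.0]]
d0 52.94610103718213 [-0.06245585  0.          0.          0.          0.        ] [[-1.0, -0.023, -0.002, 0.578], [0.008, -0.439, 0.898, 1.097], [-0.022, 0.898, 0.439, 0.675], [0.0, 0.0, 0.0, 1.0]]
w0 65.66868973230785 [-0.04043488  0.          0.          0.          0.        ] [[1.0, -0.0, 0.002, 0.499], [-0.0, 0.961, 0.275, 0.07], [-0.002, -0.275, 0.961, 0.372], [0.0, 0.0, 0.0, 1.0]]
{'clock': 0.15, 'joint_pos': array([2.30641707e-05, 2.41236327e-01, 4.07195205e-03, 1.33521862e+00,
       2.67585137e-05, 1.57081942e+00]), 'joint_vel': array([-0.00067998, -0.00163529,  0.00497876,  0.00146181, -0.00083503,
        0.00085251]), 'tau': array([-1.62746033e-03, -3.72633219e+01,  2.52638429e+01,  1.23480460e-02,
       -1.30651040e-05,  1.49362950e-05]), 'eef_pos': array([4.99531965e-01, 1.96424994e-05, 2.30633879e-01]), 'tool_rot': array([ 7.07106575e-01,  7.07106542e-01, -5.51524607e-04, -5.70419836e-04]), 'ft_force': array([-0.0520419 , -0.5059681 , -0.34370309]), 'ft_torque': array([ 0.00166254, -0.02697624, -0.00604379]), 'grasp_force': 0.0, 'grip_width': 0.08544557691380454}
```

View pics/s0b.png

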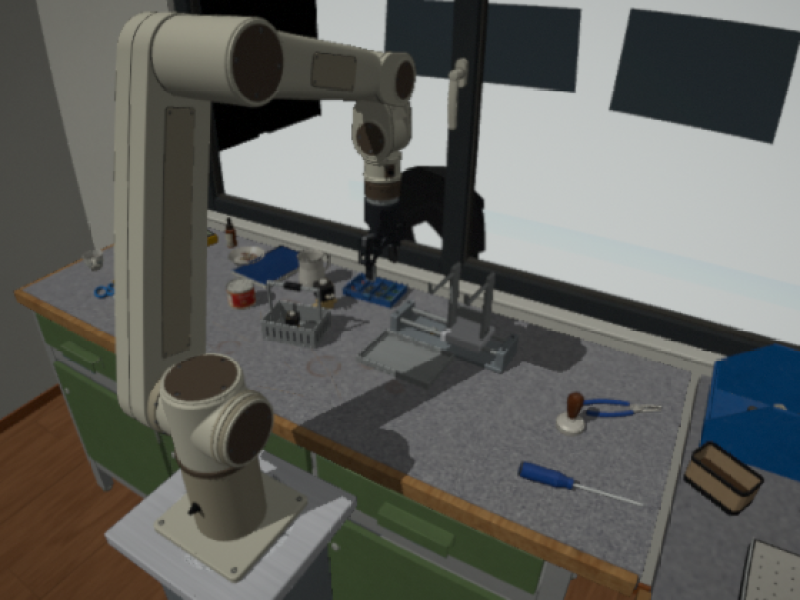

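View pics/d0b.png

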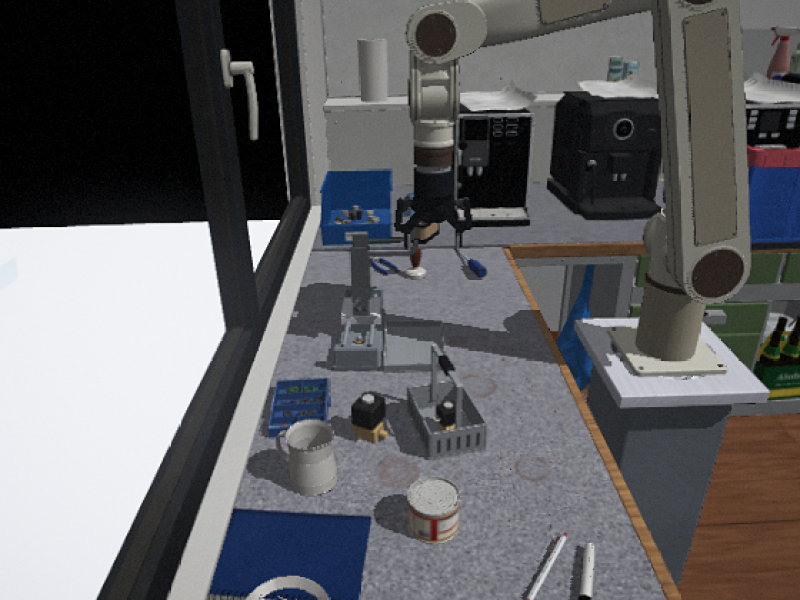

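The scene picture shows the basket at about (295,325) and the stand at about (450,340). The side picture shows the basket at (447,410) with the smaller valve in it, and the stand at (365,340). The larger valve stands loose at (368,415). I'll crop both for accurate readings.

Run:
```python
import cv2
a=cv2.imread('pics/s0.png')[175:275,165:365]; cv2.imwrite('pics/s0c.png',cv2.resize(a,None,fx=4,fy=4,interpolation=2))
b=cv2.imread('pics/d0.png')[155:325,185:355]; cv2.imwrite('pics/d0c.png',cv2.resize(b,None,fx=3.5,fy=3.5,interpolation=2))
```

```text
(no output)
```

View pics/s0c.png

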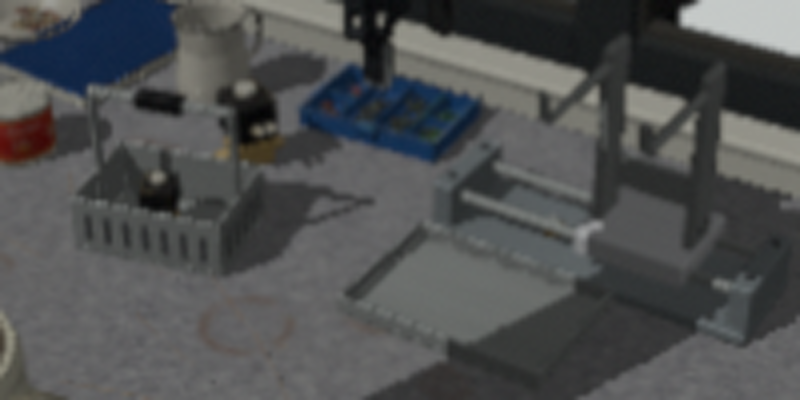

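View pics/d0c.png

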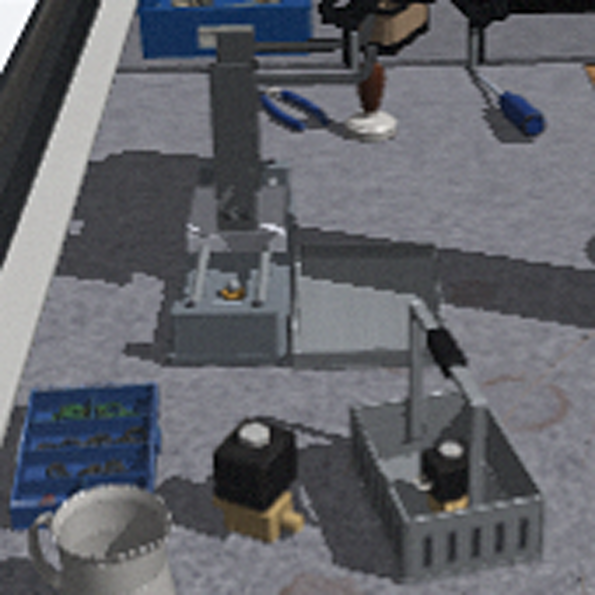

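The scene crop shows the tray corners at (347,295) and (535,382), the prong tips at (547,95) and (648,125), and the basket bar from (90,88) to (238,112). The side crop shows the basket rim and handle with the sleeve at (446,352), and the left end block at (170–288,308–362). Next I'll fit the poses.

```bash
cat > fit.py <<'E'
from h import *
from scipy.optimize import least_squares
S,Dc=load('s0'),load('d0')
s=lambda u,v:(S,(u/4+165-.4,v/4+175-.4)); d=lambda u,v:(Dc,(u/3.5+185-.4,v/3.5+155-.4))
def T(q,P):
    c,n=np.cos(q[2]),np.sin(q[2]); P=np.array(P,float)
    return np.c_[q[0]+c*P[:,0]-n*P[:,1],q[1]+n*P[:,0]+c*P[:,1],P[:,2]]
def run(L,q0,mod=lambda q,P:P,name=''):
    def f(q):
        W=T(q,mod(q,np.array([l[1] for l in L],float)))
        return np.concatenate([proj(l[0][0],w)[0]-l[0][1] for l,w in zip(L,W)])
    r=least_squares(f,q0,loss='soft_l1',x_scale=.01); print(name,r.x.round(4)); print(r.fun.reshape(-1,2).round(1).tolist()); return r.x
st=[(s(742,342),(-.03,-.15,0)),(s(435,180),(-.03,.15,.054)),(s(487,148),(.07,.15,.054)),(s(347,295),(-.165,.155,.018)),(s(428,228),(-.035,.155,.018)),(s(535,382),(-.165,-.035,.009)),
(d(288,362),(-.03,.15,0)),(d(170,360),(.07,.15,0)),(d(175,308),(.07,.15,.054)),(d(437,362),(-.165,.155,0)),(d(437,247),(-.165,-.035,.018))]
ba=[(s(80,248),(-.05,.07,0)),(s(222,272),(-.05,-.07,0)),(s(76,200),(-.05,.07,.055)),(s(262,165),(.05,-.07,.055)),(s(90,88),(0,.065,.138)),(s(238,112),(0,-.065,.138)),(s(160,102),(0,0,.135)),
(d(350,408),(.05,-.07,.055)),(d(545,490),(-.05,.07,.055)),(d(402,580),(.05,.07,0)),(d(545,560),(-.05,.07,0)),(d(415,303),(0,-.065,.138)),(d(482,400),(0,.065,.138)),(d(446,352),(0,0,.135))]
if __name__=='__main__':
    q=run(st,[.6,-.05,0],name='stand'); b=run(ba,[.5,.2,0],name='basket')
    # trolley: prong tips & upright tops, stand-frame (x offset unknown X0 of seat, y of trolley)
    tr=[(s(547,95),(-.043,.042,.231)),(s(648,125),(-.043,-.042,.231)),(s(617,35),(.068,.047,.215)),(s(715,62),(.068,-.037,.215)),(d(375,52),(-.043,.042,.231)),(d(350,30),(-.043,-.042,.231)),(d(235,62),(.068,.047,.215))]
    def f(p):
        W=T(q,np.array([l[1] for l in tr])+[p[0],p[1],0])
        return np.concatenate([proj(l[0][0],w)[0]-l[0][1] for l,w in zip(tr,W)])
    r=least_squares(f,[0,-.07],loss='soft_l1',x_scale=.01); print('trolley',r.x.round(4),r.fun.reshape(-1,2).round(1).tolist())
E
python3 fit.py
```

```text
stand [ 0.6315 -0.1068 -0.0371]
[[1.1, 3.3], [-0.6, 1.9], [1.2, -2.8], [-2.1, 0.7], [-0.8, -1.4], [1.2, 1.6], [-0.5, 0.3], [-0.5, 1.0], [-3.2, 0.1], [2.9, 1.1], [0.0, -1.9]]
basket [0.4935 0.2449 0.2466]
[[-0.7, 1.0], [0.6, 2.0], [-1.5, -0.1], [0.5, 0.1], [0.4, 0.3], [-1.5, -0.1], [0.3, 0.3], [-0.8, -0.8], [0.6, 1.3], [0.8, 1.7], [-0.6, -0.4], [-0.0, -0.4], [-1.1, -0.1], [-0.4, -0.1]]
trolley [-0.0535 -0.0364] [[0.6, -1.8], [0.9, -1.4], [-1.5, 2.6], [-1.9, 2.9], [-3.4, -2.3], [3.7, -5.2], [-0.1, 0.8]]
```

```bash
cat > ov.py <<'E'
from fit import *
def lines(q,b,X0,Y):
    L=[]
    def box(f,x0,x1,y0,y1,z0,z1):
        c=[(x,y,z) for x in(x0,x1) for y in(y0,y1) for z in(z0,z1)]
        for i in range(8):
            for k in(1,2,4):
                if not i&k: L.append(T(f,[c[i],c[i|k]]))
    box(q,-.03,.07,-.15,.15,0,.054); box(q,-.165,-.035,-.035,.155,0,.018); box(b,-.05,.05,-.07,.07,0,.055)
    L.append(T(b,[(0,-.065,.135),(0,.065,.135)]))
    for e in(-.042,.042):
        box(q,X0+.068,X0+.104,Y+e-.005,Y+e+.005,.054,.215)
        p=[(X0+.068,Y+e,.2),(X0-.025,Y+e,.2),(X0-.043,Y+e,.231)]; L+= [T(q,p[:2]),T(q,p[1:])]
    return L
def draw(f,out,crop,k,*a):
    im=cv2.imread(f'pics/{f}.png'); c=load(f); x0,x1,y0,y1=crop
    im=cv2.resize(im[y0:y1,x0:x1],None,fx=k,fy=k,interpolation=2)
    for l in lines(*a):
        p=((proj(c,l)+.5-[x0,y0])*k).astype(int); cv2.line(im,tuple(map(int,p[0])),tuple(map(int,p[1])),(0,0,255),1,cv2.LINE_AA)
    return im
E
python3 - <<'E'
from ov import *
a=([.6315,-.1068,-.0371],[.4935,.2449,.2466],-.066,-.06)
A=draw('s0','',(180,370,170,285),3,*a);B=draw('d0','',(225,345,155,320),3.4,*a)
h=min(600,max(A.shape[0],B.shape[0]))
cv2.imwrite('pics/o1.png',cv2.resize(A,(800,484)));cv2.imwrite('pics/o2.png',B[:600])
E
```

```text
(no output)
```

View pics/o1.png

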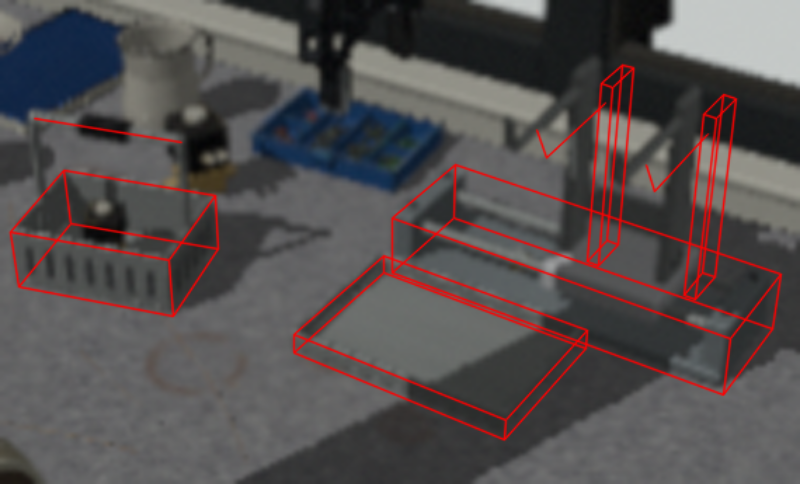

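View pics/o2.png

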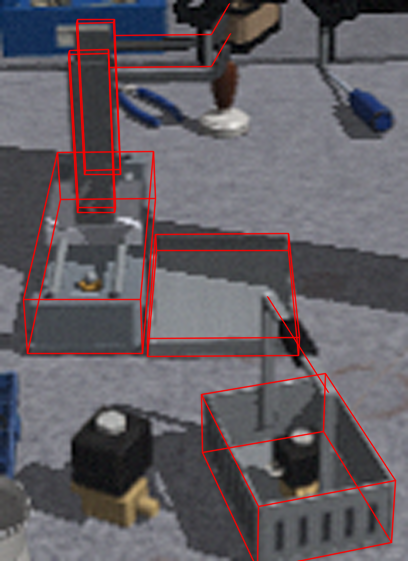

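The overlay shows the basket fit is good. The trolley is farther along +y than my guess. I'll move up and over the stand's right side with the fingers closed, and measure it from the wrist camera.

```bash
python3 -m inch '[[[0,0,0],[0,0,-0.13],1],[[0,0,0],[0,0,-0.13],1],[[0,0,0],[-0.13,0.04,0],1],[[0,0,0],[-0.13,0.04,0],1],[[0,0,0],[-0.13,0.04,0],1],[[0,0,0],[-0.13,0.04,0],1],[[0,0,0],[-0.13,0.04,0],1],[[0,0,0],[-0.13,0.04,0],1],[[0,0,0],[0,0,0],1]]'
python3 - <<'E'
from h import *
snap('wrist','w1');snap('side','d1'); print(load('w1')['pose'].round(3).tolist(),telemetry.get_obs()['eef_pos'])
cv2.imwrite('pics/w1b.png',cv2.resize(cv2.imread('pics/w1.png'),(800,600),interpolation=2))
E
```

```text
clock: 0.9
eef_pos: [0.5725, -0.2409, 0.3057]
tool_rot: [0.71, 0.705, -0.002, -0.001]
ft_force: [-0.3, 1.1, -0.2]
grip_width: 0.0002
grasp_force: 0.0
[[1.0, 0.006, 0.005, 0.573], [-0.007, 0.961, 0.276, -0.17], [-0.003, -0.276, 0.961, 0.447], [0.0, 0.0, 0.0, 1.0]] [ 0.57170804 -0.23565459  0.30723431]
```

View pics/w1b.png

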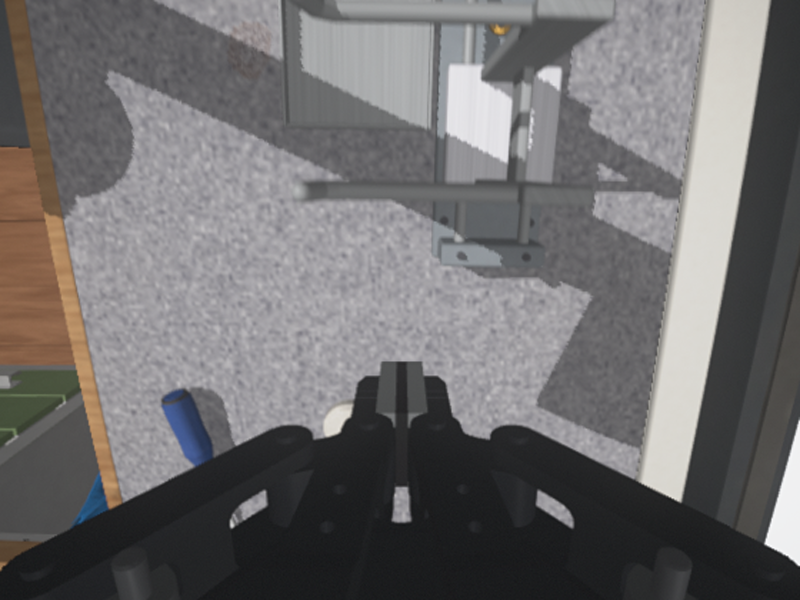

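The wrist view shows the right block's top corners at (440,265) and (542,263), the tray corner at (286,125), the right prong tip at (303,190) and the left upright's top at (535–612,18). I'll refit with these.

```bash
cat > fit2.py <<'E'
from ov import *
W=load('w1'); w=lambda u,v:(W,((u+.5)*.7-.5,(v+.5)*.7-.5))
fx=[(w(286,125),(-.165,-.035,.018),1),(w(440,265),(-.03,-.15,.054),1),(w(542,263),(.07,-.15,.054),1)]+[(a,b,.7) for a,b in st]
mv=[(w(535,18),(.068,.037,.215),1),(w(612,18),(.104,.037,.215),1),(w(303,190),(-.046,-.042,.229),1),(s(547,100),(-.043,.042,.228),.7),(s(648,130),(-.043,-.042,.228),.7),(s(617,35),(.086,.042,.215),.7),(s(715,62),(.086,-.042,.215),.7)]
def f(p):
    P=np.array([l[1] for l in fx]+[np.add(l[1],(p[3],p[4],0)) for l in mv]); X=T(p[:3],P)
    return np.concatenate([(proj(l[0][0],x)[0]-l[0][1])*l[2] for l,x in zip(fx+mv,X)])
r=least_squares(f,[.63,-.1,-.03,-.066,-.05],loss='soft_l1',x_scale=.01)
p=r.x
if __name__=='__main__':
    print(p.round(4),r.fun.reshape(-1,2).round(1).tolist())
    q=p[:3]
    for n,P in dict(push=(p[3]+.086,p[4]-.047,.18),seat_now=(p[3],p[4],.205),push_home15=(p[3]+.086,p[4]-.047+.12,.18),seat_home=(p[3],.06,.205)).items(): print(n,T(q,[P]).round(4))
    b=[.4935,.2449,.2466]
    A=draw('w1','',(0,560,0,280),1.42,q,b,p[3],p[4]); B=draw('d0','',(225,345,155,270),2.5,q,b,p[3],p[4])
    B=B[:240];C=draw('s0','',(255,370,180,280),2.4,q,b,p[3],p[4])
    o=np.zeros((A.shape[0]+240,800,3),np.uint8); o[:A.shape[0],:A.shape[1]]=A[:,:800];o[-240:,:B.shape[1]]=B[:240]; o[-240:,400:400+C.shape[1]]=C[:240]
    cv2.imwrite('pics/o3.png',o[:, :][-600:])
E
python3 fit2.py
```

```text
[ 0.6358 -0.0993 -0.0167 -0.071  -0.0411] [[-0.7, 0.5], [-0.8, -0.3], [8.8, 2.0], [-0.0, 1.0], [-1.5, 0.8], [-0.5, -2.5], [-2.1, 0.1], [-1.6, -1.5], [0.5, 0.2], [-0.7, 1.1], [-0.9, 1.9], [-2.7, 1.2], [1.8, 1.3], [-1.0, -0.9], [0.4, -1.3], [1.8, 0.3], [-14.2, 3.0], [-1.3, -0.3], [-0.8, -0.0], [-0.2, 1.5], [-0.4, 1.6]]
push [[ 0.6494 -0.1877  0.18  ]]
seat_now [[ 0.5642 -0.1393  0.205 ]]
push_home15 [[ 0.6514 -0.0677  0.18  ]]
seat_home [[ 0.5659 -0.0382  0.205 ]]
```

View pics/o3.png

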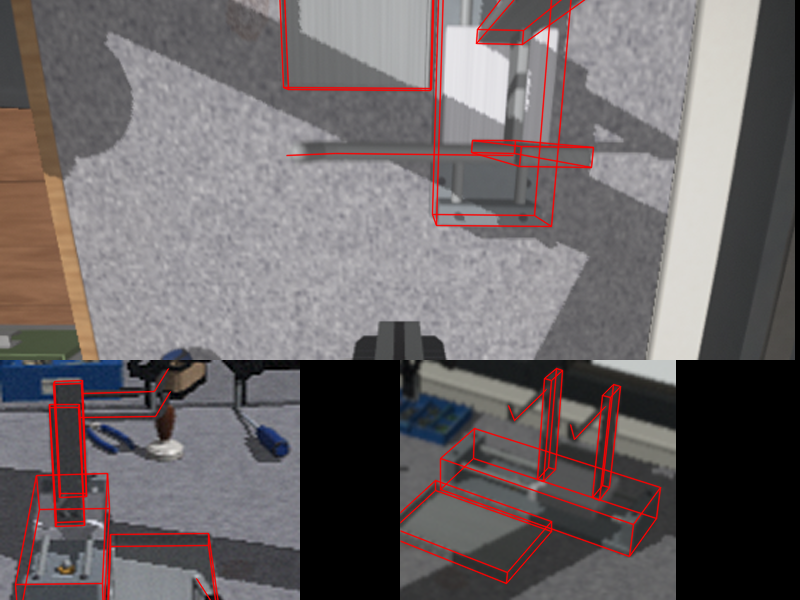

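The fit now matches. The push face is near (0.649, -0.188) and the trolley is about 19 mm along. I'll go beside the push face.

```bash
python3 -m inch '[[[0,0,0],[0,0.13,0],1],[[0,0,0],[0,0.13,0],1],[[0,0,0],[0,0,0.115],1],[[0,0,0],[0,0,0.115],1],[[0,0,0],[0,0,0.115],1],[[0,0,0],[0,0,0.11],1],[[0,0,0],[0,0,0],1],[[0,0,0],[0,0,0],1]]'
```

```text
clock: 1.67
eef_pos: [0.6477, -0.2319, 0.1711]
tool_rot: [0.706, 0.708, -0.001, -0.003]
ft_force: [0.7, -0.1, 0.9]
grip_width: -0.0001
grasp_force: 0.0
```

```bash
python3 -m inch '[[[0,0,0],[0.05,0,0],1],[[0,0,0],[0.05,0,0],1],[[0,0,0],[0.03,0,0],1],[[0,0,0],[0.05,0,0],1],[[0,0,0],[0.05,0,0],1],[[0,0,0],[0.05,0,0],1],[[0,0,0],[0.05,0,0],1],[[0,0,0],[0,0,0],1]]'
```

```text
clock: 2.33
eef_pos: [0.6508, -0.1306, 0.1753]
tool_rot: [0.706, 0.709, 0.002, 0.001]
ft_force: [0.2, 0.6, 0.8]
grip_width: 0.0001
grasp_force: 0.0
```

```bash
python3 -m inch '[[[0,0,0],[0.02,0,0],1],[[0,0,0],[0.02,0,0],1],[[0,0,0],[0,0,0],1]]'; python3 -m inch '[[[0,0,0],[0.02,0,0],1],[[0,0,0],[0.02,0,0],1],[[0,0,0],[0,0,0],1]]';python3 -m inch '[[[0,0,0],[0.02,0,0],1],[[0,0,0],[0,0,0],1]]'
```

```text
clock: 2.58
eef_pos: [0.6494, -0.1215, 0.1732]
tool_rot: [0.707, 0.707, 0.001, -0.0]
ft_force: [-0.3, 1.2, 3.5]
grip_width: -0.0
grasp_force: 0.0
clock: 2.83
eef_pos: [0.6493, -0.1181, 0.1733]
tool_rot: [0.709, 0.705, -0.004, 0.005]
ft_force: [0.2, -17.4, 1.8]
grip_width: 0.0
grasp_force: 0.0
clock: 3.0
eef_pos: [0.6494, -0.1076, 0.1731]
tool_rot: [0.708, 0.706, -0.0, 0.001]
ft_force: [0.5, 2.2, 2.4]
grip_width: 0.0003
grasp_force: 0.0
```

The force peaked at 17 N and then dropped, so the trolley went through the catch. I'll confirm against the hard stop.

```bash
python3 -m inch '[[[0,0,0],[0.01,0,0],1],[[0,0,0],[0,0,0],1]]';python3 -m inch '[[[0,0,0],[0.01,0,0],1],[[0,0,0],[0,0,0],1]]'; python3 -m inch '[[[0,0,0],[0.01,0,0],1],[[0,0,0],[0,0,0],1]]'
```

```text
clock: 3.17
eef_pos: [0.6487, -0.1032, 0.1719]
tool_rot: [0.707, 0.707, -0.002, 0.0]
ft_force: [0.0, -5.4, -1.6]
grip_width: -0.0001
grasp_force: 0.0
clock: 3.33
eef_pos: [0.6484, -0.1034, 0.1716]
tool_rot: [0.708, 0.706, -0.004, 0.002]
ft_force: [-0.5, -14.0, -0.8]
grip_width: -0.0002
grasp_force: 0.0
clock: 3.5
eef_pos: [0.6484, -0.1034, 0.1717]
tool_rot: [0.709, 0.705, -0.006, 0.004]
ft_force: [-0.3, -20.6, -1.6]
grip_width: -0.0001
grasp_force: 0.0
```

The trolley is home against the stop (20 N). Retreating, then over to the basket.

```bash
python3 -m inch '[[[0,0,0],[-0.1,0,0],1],[[0,0,0],[-0.1,0,0],1],[[0,0,0],[0,0,-0.13],1],[[0,0,0],[0,0,-0.13],1],[[0,0,0],[0,0,-0.13],1],[[0,0,0],[0,0,-0.13],1],[[0,0,0],[0,0,0],1]]'
python3 -m inch '[[[0,0,0],[0.12,-0.05,0],-1],[[0,0,0],[0.12,-0.05,0],-1],[[0,0,0],[0.12,-0.05,0],-1],[[0,0,0],[0.12,-0.05,0],-1],[[0,0,0],[0.12,-0.05,0],-1],[[0,0,0],[0.12,-0.05,0],-1],[[0,0,0],[0.12,-0.05,0],-1],[[0,0,0],[0.12,-0.05,0],-1],[[0,0,-0.0195],[0.1,-0.05,0],-1],[[0,0,-0.0195],[0.1,-0.05,0],-1]]'
python3 -m inch '[[[0,0,0],[0,0,0],-1],[[0,0,0],[0,0,0],-1]]'
python3 - <<'E'
from h import *
snap('wrist','w2');snap('scene','s2')
cv2.imwrite('pics/w2b.png',cv2.resize(cv2.imread('pics/w2.png'),(600,450),interpolation=2))
a=cv2.imread('pics/w2.png');b=cv2.imread('pics/s2.png')[175:275,250:365]
o=np.zeros((600,800,3),np.uint8); o[:420,:560]=a; b=cv2.resize(b,None,fx=2,fy=2,interpolation=2); o[-200:,570:800]=b[:200,:230]
cv2.imwrite('pics/m2.png',o)
E
```

```text
clock: 4.08
eef_pos: [0.6516, -0.1555, 0.3384]
tool_rot: [0.707, 0.707, 0.004, 0.006]
ft_force: [-0.5, 0.3, 0.9]
grip_width: 0.0
grasp_force: 0.0
clock: 4.92
eef_pos: [0.4941, 0.1925, 0.3275]
tool_rot: [0.612, 0.791, -0.001, -0.001]
ft_force: [0.6, 0.4, 0.3]
grip_width: 0.0855
grasp_force: 0.0
clock: 5.08
eef_pos: [0.4941, 0.1921, 0.3281]
tool_rot: [0.614, 0.789, -0.001, -0.001]
ft_force: [-0.2, 0.1, -0.4]
grip_width: 0.0853
grasp_force: 0.0
```

View pics/m2.png

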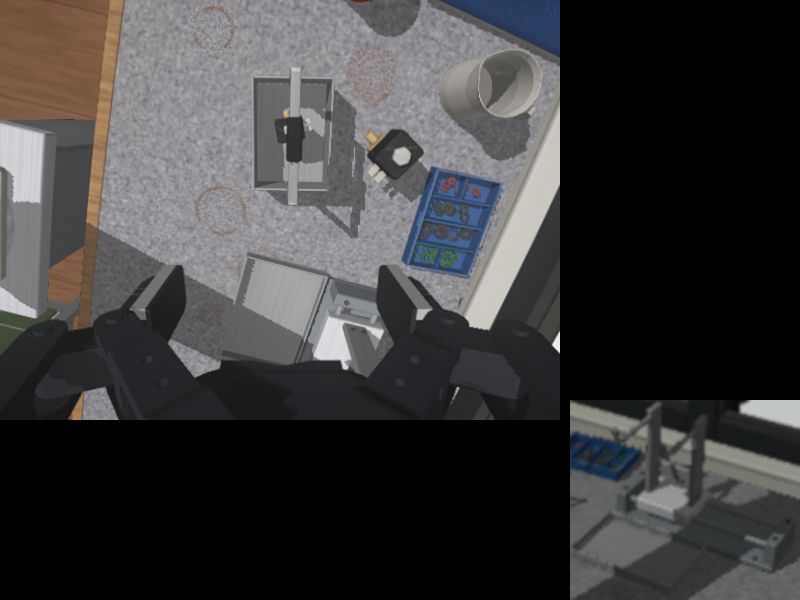

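The basket is upright, with its sleeve at (294,139) and the bar ends at (296,68) and (292,205). The inset shows the trolley home beside the left block. Computing the grasp from these.

Run:
```python
from fit import *
from scipy.spatial.transform import Rotation as R
c=load('w2'); a,b,m=[atz(c,u,z) for u,z in(((296,68),.138),((292,205),.138),((294,139),.143))]
print(a,b,m,'mid',(a+b)/2,'yaw',np.arctan2(-(a-b)[0],(a-b)[1]),np.linalg.norm(a-b))
rim=[atz(c,u,.055) for u in((254,77),(333,77),(254,188),(329,190))];print('rimmid',np.mean(rim,0))
o=telemetry.get_obs(); r=R.from_quat(o['tool_rot']); print(o['eef_pos'],r.as_matrix().round(3))
t=np.array([*((a+b)/2)[:2],.116]); print('shift/0.3',r.inv().apply(t-o['eef_pos'])/.3)
```

```text
[0.47821726 0.30975367 0.138     ] [0.50875857 0.17899707 0.138     ] [0.49306605 0.24554699 0.143     ] mid [0.49348791 0.24437537 0.138     ] yaw 0.22945994307916745 0.13427605737568157
rimmid [0.49456071 0.24557498 0.055     ]
[0.49551168 0.19012045 0.3281832 ] [[-0.243  0.97  -0.001]
 [ 0.97   0.243 -0.   ]
 [-0.    -0.001 -1.   ]]
shift/0.3 [0.17714699 0.03828655 0.70721032]
```

```bash
python3 -m inch '[[[0,0,0],[0.09,0.02,0],-1],[[0,0,0],[0.087,0.018,0],-1],[[0,0,0],[0,0,0.12],-1],[[0,0,0],[0,0,0.12],-1],[[0,0,0],[0,0,0.12],-1],[[0,0,0],[0,0,0.12],-1],[[0,0,0],[0,0,0.12],-1],[[0,0,0],[0,0,0.1],-1],[[0,0,0],[0,0,0],-1]]'
python3 -m inch '[[[0,0,0],[0,0,0],1],[[0,0,0],[0,0,0],1],[[0,0,0],[0,0,0],1],[[0,0,0],[0,0,0],1],[[0,0,0],[0,0,0],1],[[0,0,0],[0,0,0],1]]'
```

```text
clock: 5.93
eef_pos: [0.4899, 0.2405, 0.1116]
tool_rot: [0.617, 0.787, -0.006, -0.003]
ft_force: [-1.7, -0.4, -1.1]
grip_width: 0.0849
grasp_force: 0.0
clock: 6.43
eef_pos: [0.4944, 0.2445, 0.1205]
tool_rot: [0.615, 0.788, 0.001, 0.0]
ft_force: [-0.9, -0.1, -1.9]
grip_width: 0.0147
grasp_force: 58.7
```

Gripped at 59 N. Lifting, then moving to a point in front of the hook.

```bash
python3 -m inch '[[[0,0,0],[0,0,-0.03],1],[[0,0,0],[0,0,-0.06],1],[[0,0,0],[0,0,-0.08],1],[[0,0,0],[0,0,-0.08],1],[[0,0,0],[0,0,-0.07],1],[[0,0,0],[0,0,-0.05],1],[[0,0,0],[0,0,-0.02],1],[[0,0,0],[0,0,0],1],[[0,0,0],[0,0,0],1]]'
python3 -m inch '[[[0,0,0],[-0.02,-0.01,0],1],[[0,0,0],[-0.05,-0.02,0],1],[[0,0,0],[-0.08,-0.04,0],1],[[0,0,0],[-0.1,-0.05,0],1],[[0,0,0],[-0.1,-0.05,0],1],[[0,0,0],[-0.1,-0.05,0],1],[[0,0,0],[-0.1,-0.05,0],1],[[0,0,0],[-0.1,-0.05,0],1],[[0,0,0],[-0.1,-0.04,0],1],[[0,0,0],[-0.08,-0.03,0],1]]'
python3 -m inch '[[[0,0,0.006],[-0.03,-0.01,0],1],[[0,0,0.01],[-0.01,0,0],1],[[0,0,0.012],[0,0,0],1],[[0,0,0.01],[0,0,0],1],[[0,0,0.004],[0,0,0],1],[[0,0,0],[0,0,0],1],[[0,0,0],[0,0,0],1],[[0,0,0],[0,0,0],1]]'
python3 - <<'E'
from h import *
from scipy.spatial.transform import Rotation as R
snap('scene','s3');snap('side','d3')
o=telemetry.get_obs(); r=R.from_quat(o['tool_rot']); print(o['eef_pos'],r.as_matrix().round(3).tolist(),o['ft_force'],o['grip_width'])
a=cv2.imread('pics/s3.png')[150:290,215:365];b=cv2.imread('pics/d3.png')[110:290,205:355]
a=cv2.resize(a,(400,373),interpolation=2);b=cv2.resize(b,(400,480),interpolation=2)
m=np.zeros((480,800,3),np.uint8);m[:373,:400]=a;m[:,400:]=b;cv2.imwrite('pics/m3.png',m)
E
```

```text
clock: 7.18
eef_pos: [0.4936, 0.244, 0.2351]
tool_rot: [0.615, 0.788, -0.001, -0.0]
ft_force: [-0.3, -0.4, -5.6]
grip_width: 0.0151
grasp_force: 59.0
clock: 8.02
eef_pos: [0.4387, -0.0282, 0.2345]
tool_rot: [0.616, 0.788, -0.001, -0.001]
ft_force: [-0.0, 1.1, -4.4]
grip_width: 0.0148
grasp_force: 59.0
clock: 8.68
eef_pos: [0.4404, -0.038, 0.2352]
tool_rot: [0.714, 0.701, -0.0, -0.001]
ft_force: [-0.7, -0.1, -4.5]
grip_width: 0.0149
grasp_force: 59.1
[ 0.44060758 -0.03802326  0.23553841] [[0.018, 1.0, -0.001], [1.0, -0.018, 0.0], [0.0, -0.001, -1.0]] [-0.86456693  0.05274722 -4.34426815] 0.015135005723633793
```

View pics/m3.png

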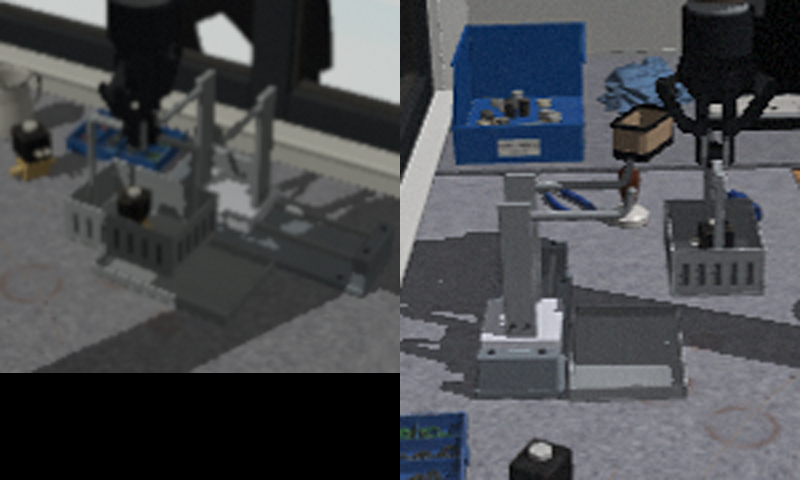

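The basket is held level in front of the hook with the valve in it, and the trolley is home. In the side half, the near upright top is at (498–537,205) and the near prong runs from (537,213) to a tip near (630,200). I'll check the seat against this view.

Run:
```python
from fit2 import *
c=load('d3'); k=400/150
px=lambda u,v:((u-400+.5)/k-.5+205,(v+.5)/k-.5+110)
q=p[:3]
for n,P in dict(upF=(p[3]+.068,.107,.215),upB=(p[3]+.104,.107,.215),prongroot=(p[3]+.068,.102,.2),bend=(p[3]-.025,.102,.2),tip=(p[3]-.04,.102,.228)).items():
    X=T(q,[P]); u=proj(c,X)[0]; print(n,X[0].round(4),((u-[205,110])*k+[400,0]).round(0))
for n,u,z in(('upF',(537,205),.215),('upB',(498,205),.215),('tip',(632,203),.228),('bend',(622,214),.2)): print(n,atz(c,px(*u),z).round(4))
```

```text
upF [0.6346 0.0077 0.215 ] [532. 204.]
upB [0.6706 0.0071 0.215 ] [497. 205.]
prongroot [0.6346 0.0027 0.2   ] [532. 215.]
bend [0.5416 0.0042 0.2   ] [620. 214.]
tip [0.5266 0.0045 0.228 ] [634. 189.]
upF [0.6298 0.0082 0.215 ]
upB [0.6709 0.0057 0.215 ]
tip [0.5314 0.0396 0.228 ]
bend [0.5404 0.0026 0.2   ]
```

```bash
python3 -m inch '[[[0,0,0],[0,0.02,0],1],[[0,0,0],[0,0.04,0],1],[[0,0,0],[0,0.06,0],1],[[0,0,0],[0,0.07,0],1],[[0,0,0],[0,0.07,0],1],[[0,0,0],[0,0.06,0],1],[[0,0,0],[0,0.05,0],1],[[0,0,0],[0,0.03,0],1],[[0,0,0],[0,0.01,0],1],[[0,0,0],[0,0,0],1]]'
python3 -m inch '[[[0,0,0],[0,0,0.02],1],[[0,0,0],[0,0,0.03],1],[[0,0,0],[0,0,0.03],1],[[0,0,0],[0,0,0.02],1],[[0,0,0],[0,0,0.01],1],[[0,0,0],[0,0,0],1],[[0,0,0],[0,0,0],1]]'
python3 -m inch '[[[0,0,0],[0,0,0.01],1],[[0,0,0],[0,0,0.01],1],[[0,0,0],[0,0,0],1],[[0,0,0],[0,0,0],1]]'
```

```text
clock: 9.62
eef_pos: [0.5645, -0.0404, 0.2351]
tool_rot: [0.714, 0.701, -0.0, -0.0]
ft_force: [0.9, -0.2, -3.2]
grip_width: 0.0151
grasp_force: 59.1
clock: 10.2
eef_pos: [0.5636, -0.0405, 0.2027]
tool_rot: [0.714, 0.7, -0.0, -0.0]
ft_force: [-0.0, -0.9, -4.8]
grip_width: 0.0145
grasp_force: 59.1
clock: 10.53
eef_pos: [0.5637, -0.0404, 0.1967]
tool_rot: [0.714, 0.7, -0.0, -0.0]
ft_force: [0.4, -0.5, -4.8]
grip_width: 0.0147
grasp_force: 59.1
```

```bash
python3 -m inch '[[[0,0,0],[0,0,0.01],1],[[0,0,0],[0,0,0],1],[[0,0,0],[0,0,0],1]]'; python3 -m inch '[[[0,0,0],[0,0,0.006],1],[[0,0,0],[0,0,0],1],[[0,0,0],[0,0,0],1]]'; python3 -m inch '[[[0,0,0],[0,0,0.005],1],[[0,0,0],[0,0,0],1],[[0,0,0],[0,0,0],1]]'
```

```text
clock: 10.78
eef_pos: [0.5637, -0.0405, 0.1936]
tool_rot: [0.714, 0.7, -0.0, -0.0]
ft_force: [-0.1, -0.5, -4.3]
grip_width: 0.0147
grasp_force: 59.2
clock: 11.03
eef_pos: [0.564, -0.0405, 0.1931]
tool_rot: [0.714, 0.7, 0.0, 0.0]
ft_force: [-3.0, 1.0, 2.1]
grip_width: 0.0145
grasp_force: 60.0
clock: 11.28
eef_pos: [0.5641, -0.0405, 0.193]
tool_rot: [0.714, 0.7, 0.001, 0.001]
ft_force: [-5.1, 0.9, 8.7]
grip_width: 0.0148
grasp_force: 61.1
```

Seated at TCP z 0.193. Unloading, then opening and backing straight up.

```bash
python3 -m inch '[[[0,0,0],[0,0,-0.006],1],[[0,0,0],[0,0,0],1],[[0,0,0],[0,0,0],-1],[[0,0,0],[0,0,0],-1],[[0,0,0],[0,0,0],-1],[[0,0,0],[0,0,0],-1],[[0,0,0],[0,0,0],-1],[[0,0,0],[0,0,0],-1]]'
python3 -m inch '[[[0,0,0],[0,0,-0.03],-1],[[0,0,0],[0,0,-0.06],-1],[[0,0,0],[0,0,-0.1],-1],[[0,0,0],[0,0,-0.12],-1],[[0,0,0],[0,0,-0.12],-1],[[0,0,0],[0,-0.1,0],-1],[[0,0,0],[0,-0.1,0],-1],[[0,0,0],[0,-0.1,0],-1],[[0,0,0],[0,0,0],-1],[[0,0,0],[0,0,0],-1]]'
python3 -m inch '[[[0,0,0],[0,0,0],-1],[[0,0,0],[0,0,0],-1],[[0,0,0],[0,0,0],-1],[[0,0,0],[0,0,0],-1],[[0,0,0],[0,0,0],-1],[[0,0,0],[0,0,0],-1],[[0,0,0],[0,0,0],-1],[[0,0,0],[0,0,0],-1],[[0,0,0],[0,0,0],-1],[[0,0,0],[0,0,0],-1]]'
python3 - <<'E'
from h import *
snap('scene','s4');snap('side','d4')
a=cv2.imread('pics/s4.png')[150:290,215:365];b=cv2.imread('pics/d4.png')[110:290,205:355]
a=cv2.resize(a,(400,373),interpolation=2);b=cv2.resize(b,(400,480),interpolation=2)
m=np.zeros((480,800,3),np.uint8);m[:373,:400]=a;m[:,400:]=b;cv2.imwrite('pics/m4.png',m)
E
```

```text
clock: 11.95
eef_pos: [0.5639, -0.0405, 0.1922]
tool_rot: [0.714, 0.7, -0.0, 0.0]
ft_force: [0.2, -0.7, 0.7]
grip_width: 0.0851
grasp_force: 0.0
clock: 12.78
eef_pos: [0.4728, -0.0388, 0.3228]
tool_rot: [0.714, 0.7, 0.001, 0.001]
ft_force: [0.2, 0.2, 0.7]
grip_width: 0.0854
grasp_force: 0.0
clock: 13.62
eef_pos: [0.4738, -0.0388, 0.3214]
tool_rot: [0.714, 0.7, -0.0, -0.0]
ft_force: [0.1, 0.3, 0.8]
grip_width: 0.0854
grasp_force: 0.0
```

View pics/m4.png

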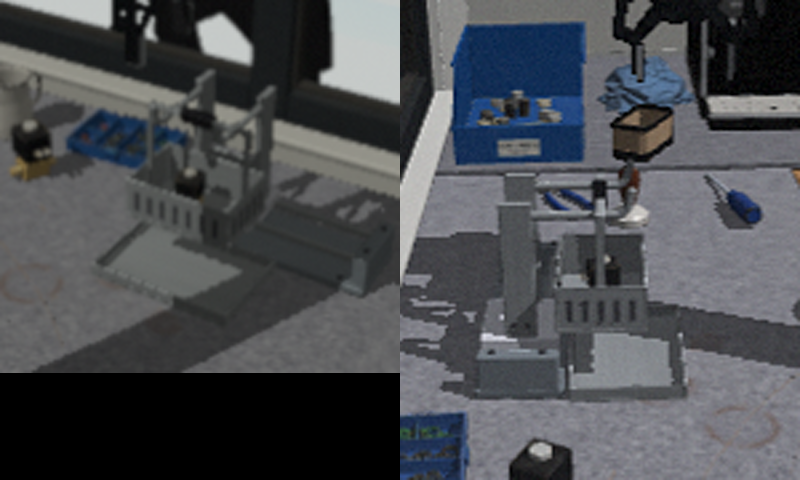

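The basket hangs level across both prongs over the tray with the valve inside. The near upright at (498–537,205) hasn't moved, so the trolley is still home. I'll let it settle and check that it is still.

```bash
for i in 1 2 3; do python3 -m inch '[[[0,0,0],[0,0,0],-1],[[0,0,0],[0,0,0],-1],[[0,0,0],[0,0,0],-1],[[0,0,0],[0,0,0],-1],[[0,0,0],[0,0,0],-1],[[0,0,0],[0,0,0],-1],[[0,0,0],[0,0,0],-1],[[0,0,0],[0,0,0],-1],[[0,0,0],[0,0,0],-1],[[0,0,0],[0,0,0],-1]]' >/dev/null; done
python3 - <<'E'
from h import *
I=[snap('side',f'd{5+i}')['img'].astype(int) for i in range(6)]
z=cv2.cvtColor(cv2.imread('pics/d4.png'),4).astype(int)
for x in [z]+I[:-1]: print(np.abs(x-I[-1])[180:240,255:305].mean().round(2), np.abs(x-I[-1])[255:285,205:240].mean().round(2))
E
```

```text
2.71 2.66
2.71 2.8
2.69 2.69
2.73 2.76
2.68 2.58
2.71 2.68
```

Only sensor noise, so everything is still.

```bash
python3 -c "from workcell import workorder;print(workorder.job_done())"
```

```text
the job is handed in; nothing more can be done
None
```

The trolley is clicked home, the basket with its valve hangs level and still across both prongs over the tray, and the job was handed in at about 16.5 s on the robot's clock.

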